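Slide the parts tray onto the right rails

ROBOT

A 6-joint arm with a two-finger parallel gripper is mounted at the origin on a cart in front of the work surface, level with it; the furniture and walls round the work are solid. World frame = base frame: x ahead of the robot, y to its left, z up, the work surface at z = 0. Lengths are in m, angles in rad, forces in N, time in s.
With the tool pointing down it reaches from about 0.35 to 0.975 m from the base axis. Payload 4.9 kg.
Tool frame: the origin (TCP) lies midway between the tips of the shut fingers; the grasp point (between the pads) lies 19 mm behind it; z points along the fingers, y is the line along which they close (so a half turn about z gives the same grasp; the last joint's range is limited). The gripper opens to 85 mm and grips with 20 to 120 N. Pads are 22 mm wide; open, the fingers measure 114 mm over their backs; the gripper's body (76 mm by 85 mm) begins 54 mm behind the grasp point. The pads swing forward as they close: fully open they stand 13 mm farther back than shut.
Start: joints at [1.056, 0.053, 1.613, -0, 1.476, -0.119], TCP at [0.241, 0.577, 0.208] pointing down, gripper open.
Joint ranges: [-3.01, 3.01], [-1.01, 2.22], [0.06, 2.58], [-1.02, 4.17], [0.09, 2.62], [-3.14, 3.14]. Speed limits (rad/s): [2.57, 2.57, 3.14, 3.14, 3.14, 3.14].

INTERFACE

Orientations are given as a unit quaternion [w, x, y, z].
In Python, from plant import * gives the robot as it stands.
- The arm moves only by the tool jog_arm, never from a script. Its argument "targets" is a list of rows, each a list of 3 entries, a list of its own where there are three numbers: the shift along the tool's x, y, z in units of 25 mm (1.0 is 25 mm), then the turn, a rotation vector about the tool's x, y, z in units of 8 degrees (1.0 is 8 degrees), then the opening in per cent of the stroke, from 0 (shut) to 100 (fully open). A call has 1 to 8 rows; each row is the pose to reach, as a shift and turn from the pose commanded when the call began, along the tool's axes at that moment; what a row does not reach only later rows make up. A row lasts 1/8 s, in which the tool goes at most 62.5 mm and 10.7 degrees, less where a joint would pass 70% of its speed; a pose out of reach is approached as far as the arm can. A call with a gripper value outside its range is refused whole. The fingers move at their own pace and stop on an object; the grip force is fixed at half the most. Time passes only in rows, so rows that repeat a pose let the fingers close. It gives the time, the measured TCP pose, the force, the opening and the grip force at its end, in the units of the state.
- state(): the state, without advancing time (a new reading comes with each control period).
- grab_frame(name): name is "side" or "top" or "wrist"; returns (picture, depth): 384x512x3 uint8, red, green, blue; 384x512 float32, m along the optical axis (not along the pixel's ray), 0 where there is no reading.
- camera_params(name): a dict with "fovy" (degrees; the focal length in pixels is half the picture's height over the tangent of half this angle, whatever the lens; pixels are square), "cx", "cy" (the principal point, pixels), "rvec" (rotation vector, rad) and "tvec" (3), from world to camera coordinates, as OpenCV has them; the wrist camera has in their place "hand_eye" (4x4, takes a point from camera to tool coordinates, whose origin is the TCP and whose axes are the flange's). Camera axes: x right, y down, z forward; pixel columns grow to the right and rows downward; lengths in m; the calibration is good to about 2 mm. A picture is of the moment at which its call begins: read the wrist's pose just before it. camera_params takes no time and is no camera call.
- job_done(): hands the job in; it is judged then, once.
The state is a dict: "time": time; "joint_pos": joint angles; "joint_vel": joint speeds; "joint_efforts": joint torques, N m; "tool_pos": TCP position; "tool_rot": TCP orientation; "contact_force": force on the tool from outside, world axes, zero at the start; "ft_torque": the same for the moment, N m; "gripper_width": opening from 0.0 (shut) to 1.0 (fully open); "grasp_force": force on a finger pad.
Only numpy, scipy, OpenCV 4.12 (cv2) and the standard library are available. Lean on these libraries where they do the work, as an engineer would, in place of code of your own. Each camera call takes 0.05 s, during which the arm holds its last target. There are 200 camera calls.

TASK

Put the aluminium parts tray away in the tray rack, handle end towards the open front, on the lowest pair of rails that clears the thing standing inside the rack. Slide it in over the red lips of the rails, feel for the sprung bumper at the back (the rails and bumper sit up to 18 mm further in or out each time) and ease the tray into it, pressing with no more than 20 N and jamming nothing, until its front edge drops behind the lips. Leave it flat on those rails, held between bumper and lips, let go, and do not shift the things in and beside the rack.

Things in the scene. Friction and masses are not known exactly. Their poses are not given: they have to be found in the camera images.
- rack: Plywood tray rack fixed to the bench, open at top and front. Origin on the bench; +x is the way a tray slides in. Walls 150 mm high, x = -95 to +112 mm; splayed metal lead-ins in front, to x = -122, y = +-102 mm. Inside is a metal rail insert (side plates with inner faces at y = +-89 mm, three pairs of ledge rails 12 mm wide, 5 mm thick, 154 mm clear between a pair, and a sprung bumper).
- rail_low (a point): Mid-point above the rack's origin (axes as the rack), level with the tops of the lowest rails, 42 mm above the bench. All rails have a red lip at the front, 5 mm high above the rail top, x = -70.5 to -65.5 mm from here, but the whole insert (rails, lips, bumper) is set, firmly, up to 18 mm further in or out each time; this point does not show it. Find it by feel.
- rail_mid (a point): The same point for the middle pair of rails: top faces 78 mm above the bench.
- rail_high (a point): The same for the highest pair: top faces 114 mm up. The insert's black slippery bumper, behind all levels (70 mm wide, z = 38 to 138 mm), has its free face at x = +63 mm (+-18). It yields along +x by a spring, 4.5 N per mm from zero; over 20 N is too much. Push a tray 2 mm into it (9 N, up to 4 mm) and it can drop behind the lips, held there with 7 N. Set it fully down before letting go.
- tray: Loose aluminium tray, 130 (x) x 170 (y) x 14 mm, 0.25 kg (varies by a quarter), 4 mm thick floor, low rims and a divider; its sides have 4 mm play to each side plate. Origin at the centre of its underside; +x points away from its handle, z up. The end edges are at x = +-65 mm.
- tray_center (a point): Centre of the tray, 7 mm above its underside; same axes as the tray.
- tray_grip (a point): Centre of the tray's black upright handle plate, 10 mm thick (x), 70 mm wide (y), from 30 to 58 mm above the tray's underside, on two small posts; 48 mm from the tray's centre towards -x and 44 mm above its underside. Same axes as the tray.
- parts_tin_center (a point): Centre of a small blue flat tin, 69 x 94 mm, 26 mm high, standing on the bench inside the rack or beside it.
- cut_block_center (a point): Centre of a pale wooden block with rounded ends and a slot, 72 x 126 mm, 56 mm high, standing on the bench inside the rack or beside it.
- mug_center (a point): Centre of a white spotted mug with its handle, 78 x 114 mm, 93 mm high, standing on the bench inside the rack or beside it.

How it is judged:
By the outcome, as a careful person would: the job done as asked, in the order asked, and still so for the second after the job is handed in, with the robot touching nothing.
It also fails if it takes over 62 s, if anything falls off the work surface, if the arm or the gripper's body presses on something with over 40 N, if the wrist force passes 120 N, or if a joint passes its speed limit or range.

## Working session

There is one attempt and no reset: what is moved stays moved. The work goes in short steps, Python scripts to look and compute and a tool call to move; the robot and the scene stay as the last step left them, time stands still between calls to the robot, and variables do not carry over. Pictures are saved under pics/ and viewed, at most 10 in all, crops included, and the job is handed in when it is done.

Besides the shell and the picture viewer there is one more tool, called after "Emit:" in YAML: its name, and indented under it one key for each argument. jog_arm: Moves the arm, as the interface text tells. Its arguments: {"type":"object","properties":{"targets":{"type":"array"}},"required":["targets"]}

```bash
mkdir -p pics; ls
cat > h.py <<'E'
from plant import *
import numpy as np, cv2
from scipy.spatial.transform import Rotation as R
def save(n,img): cv2.imwrite('pics/'+n+'.png',img[:,:,::-1])
def cloud(name,depth,st=None):
    p=camera_params(name); f=192/np.tan(np.radians(p['fovy'])/2)
    v,u=np.mgrid[:384,:512]
    P=np.stack([(u-p['cx'])/f*depth,(v-p['cy'])/f*depth,depth],-1)
    if 'hand_eye' in p:
        H=np.array(p['hand_eye']);P=P@H[:3,:3].T+H[:3,3]
        q=st['tool_rot'];r=R.from_quat([q[1],q[2],q[3],q[0]]).as_matrix()
        return P@r.T+np.array(st['tool_pos'])
    r=R.from_rotvec(np.ravel(p['rvec'])).as_matrix()
    return (P-np.ravel(p['tvec']))@r
E
python3 - <<'E'
from h import *
print(state())
for n in ['side','top']:
    p,d=grab_frame(n); save(n,p); np.save(n+'_d.npy',d); np.save(n+'_p.npy',p); print(camera_params(n))
E
```

```text
pics
{'time': 0.0, 'joint_pos': array([ 1.05597530e+00,  5.33484502e-02,  1.61430494e+00,  3.91943951e-05,
        1.47600461e+00, -1.19007673e-01]), 'joint_vel': array([-0.00030124,  0.00106831,  0.00058109,  0.00193149, -0.00165131,
        0.0005129 ]), 'joint_efforts': array([ 6.22203679e-04, -3.93687272e+01, -3.70177925e+01, -5.46103945e-05,
        7.02900157e-03,  8.45989007e-06]), 'tool_pos': array([0.24063282, 0.57608865, 0.20716175]), 'tool_rot': array([-3.40354806e-04,  1.96619035e-01,  9.80479417e-01, -9.75170741e-04]), 'contact_force': array([ 0.36540361, -0.49841823, -1.19225264]), 'ft_torque': array([-0.02124822,  0.01699622,  0.02827   ]), 'grasp_force': 0.0, 'gripper_width': 1.0020110682411028}
{'fovy': 56.69740190912304, 'cx': 258.0102386949447, 'cy': 195.06033248623814, 'rvec': array([ 2.20730187, -0.27906289,  0.1088559 ]), 'tvec': array([-0.5725909 ,  0.21833728,  0.91352972])}
{'fovy': 44.38512418193267, 'cx': 254.79097817434592, 'cy': 189.85679147735212, 'rvec': array([ 2.15508246, -2.1189904 ,  0.16632317]), 'tvec': array([0.0645149 , 0.60836112, 1.29257098])}
```

View pics/side.png

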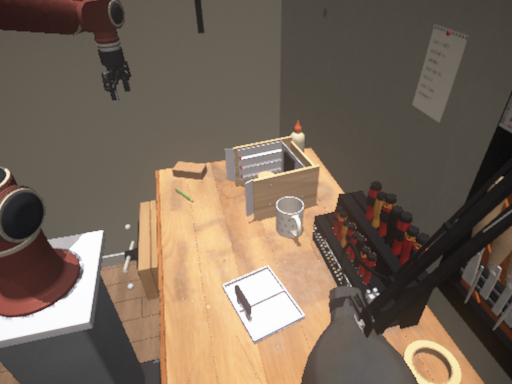

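View pics/top.png

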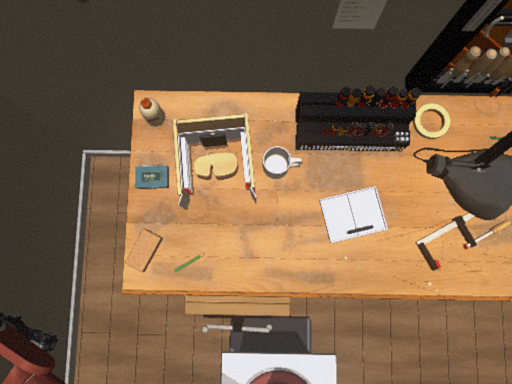

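The side and top views show the tray at about (353,215) in the top picture, with its handle plate at (360,230) towards the robot. The rack is at (213,160), opening towards the robot. The wooden block is inside it at (216,165), with the mug and the tin beside it. The block is 56 mm high, so the middle rails should be the right pair. Next I'll measure.

```bash
cat > m.py <<'E'
from h import *
d=np.load('top_d.npy');C=cloud('top',d);p=np.load('top_p.npy')
# tray: white-ish/height
m=(C[...,2]>0.002)&(C[...,2]<0.03); m[:180]=0;m[250:]=0;m[:,:310]=0;m[:,395:]=0
n,l,s,c=cv2.connectedComponentsWithStats(m.astype(np.uint8)); k=1+s[1:,4].argmax()
P=C[l==k]; print('tray',cv2.minAreaRect(P[:,:2].astype(np.float32)),np.percentile(P[:,2],[5,50,95]))
h=(C[...,2]>0.035)&(C[...,2]<0.08); h[:200]=0;h[250:]=0;h[:,:330]=0;h[:,395:]=0
P=C[h]; print('handle',cv2.minAreaRect(P[:,:2].astype(np.float32)),P.mean(0))
w=(C[...,2]>0.140)&(C[...,2]<0.16); w[:110]=0;w[200:]=0;w[:,:165]=0;w[:,265:]=0
P=C[w]; print('rack top',cv2.minAreaRect(P[:,:2].astype(np.float32)),np.percentile(P[:,2],[5,50,95]))
for u,v in [(216,165),(152,177),(277,152),(214,140),(186,170),(246,165),(184,200),(253,195)]: print((u,v),C[v,u].round(4))
save('rackcrop',cv2.resize(p[105:215,160:310],None,fx=5,fy=5,interpolation=cv2.INTER_CUBIC))
for u in (225,262): print(np.median(C[150:180,u],0))
E
python3 m.py
```

```text
tray ((0.5442435145378113, -0.2154821753501892), (0.16236168146133423, 0.195748433470726), 12.72379207611084) [0.00244545 0.00547002 0.01516175]
handle ((0.5010826587677002, -0.22198352217674255), (0.009989587590098381, 0.06885964423418045), 13.987224578857422) [ 0.50045044 -0.21949046  0.05632218]
rack top ((0.678460419178009, 0.18749836087226868), (0.23158085346221924, 0.20440733432769775), 6.374309539794922) [0.14072301 0.14848127 0.15371765]
(216, 165) [0.6755 0.1866 0.0585]
(152, 177) [0.6444 0.3756 0.0224]
(277, 152) [0.7225 0.012  0.0339]
(214, 140) [0.737  0.1903 0.1028]
(186, 170) [0.6491 0.2635 0.1106]
(246, 165) [0.6634 0.0995 0.1217]
(184, 200) [0.5698 0.2697 0.0843]
(253, 195) [0.5821 0.079  0.1166]
[0.67810401 0.16137557 0.05417943]
[ 6.91202873e-01  5.48725281e-02 -4.74177370e-04]
```

View pics/rackcrop.png

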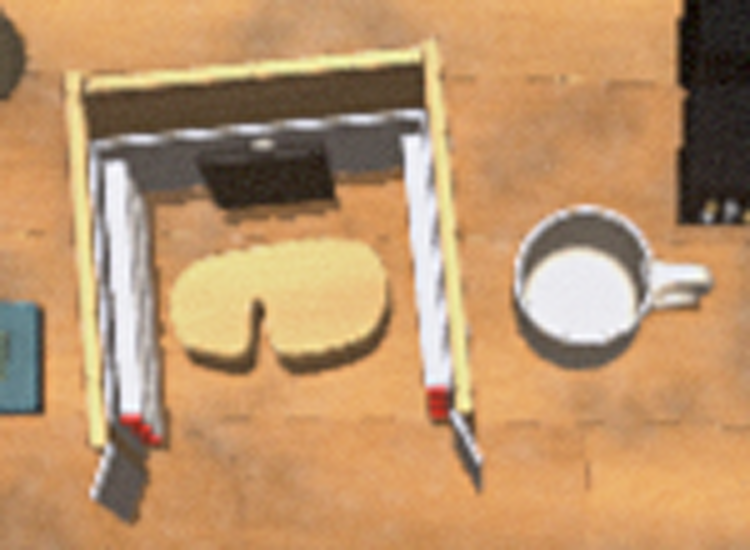

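The crop shows the block inside the rack, centred at crop (280,305). The red lips are at (140,428) and (437,403), the black bumper at (268,178), and the splayed lead-ins at the bottom. The block is 56 mm high and the bottom of the middle rail is at 73 mm, so the tray goes on the middle rails. I'll look at the rack with the wrist camera on the way.

```bash
cat >> h.py <<'E'
def plan(pos,yaw_y,tilt=None):
    """row to reach TCP pos with tool down, tool y axis at world yaw (deg)"""
    s=state(); q=s['tool_rot']; r=R.from_quat([q[1],q[2],q[3],q[0]])
    a=np.radians(yaw_y); y=np.array([np.cos(a),np.sin(a),0]); z=np.array([0,0,-1.]); x=np.cross(y,z)
    t=R.from_matrix(np.stack([x,y,z],1))
    print('shift',(r.inv().apply(np.array(pos)-s['tool_pos'])/.025).round(3),'turn',(np.degrees((r.inv()*t).as_rotvec())/8).round(3),'t',s['time'])
E
python3 - <<'E'
from h import *
print(camera_params('wrist'))
plan([0.58,0.19,0.36],6.4)
E
```

```text
{'fovy': 59.21664851385433, 'cx': 250.2768799239091, 'cy': 192.9166458224132, 'hand_eye': array([[-7.41666707e-04, -9.46163358e-01, -3.23688662e-01,
         8.34459247e-02],
       [ 9.99999557e-01, -5.13941164e-04, -7.89011512e-04,
        -8.18219680e-04],
       [ 5.80176854e-04, -3.23689103e-01,  9.46163320e-01,
        -1.64940744e-01],
       [ 0.00000000e+00,  0.00000000e+00,  0.00000000e+00,
         1.00000000e+00]])}
shift [-18.478  -9.03   -6.096] turn [-1.300e-02  6.000e-03  7.615e+00] t 0.1
```

Run:
```python
from h import *
plan([0.6,0.24,0.28],6.4)
```

```text
shift [-18.446  -6.87   -2.9  ] turn [-1.300e-02  6.000e-03  7.615e+00] t 0.1
```

Emit:
jog_arm:
  targets:
    - [[-2.2,-0.8,-0.4],[0,0,0.95],100]
    - [[-4.6,-1.7,-0.8],[0,0,1.9],100]
    - [[-6.9,-2.6,-1.2],[0,0,2.9],100]
    - [[-9.2,-3.4,-1.6],[0,0,3.8],100]
    - [[-11.5,-4.3,-2],[0,0,4.8],100]
    - [[-13.8,-5.2,-2.4],[0,0,5.7],100]
    - [[-16.1,-6,-2.7],[0,0,6.7],100]
    - [[-18.4,-6.9,-2.9],[0,0,7.6],100]

```text
time: 1.1
tool_pos: [0.6001, 0.2386, 0.2809]
tool_rot: [-0.0, 0.667, 0.745, 0.0]
contact_force: [0.8, 0.7, 0.1]
gripper_width: 0.999
grasp_force: 0.0
```

Emit:
jog_arm:
  targets:
    - [[0,0,0],[0,0,0],100]
    - [[0,0,0],[0,0,0],100]

```text
time: 1.35
tool_pos: [0.5984, 0.2402, 0.2801]
tool_rot: [-0.001, 0.666, 0.746, -0.001]
contact_force: [-1.1, -0.7, 0.2]
gripper_width: 1.001
grasp_force: 0.0
```

Run:
```python
from h import *
s=state(); p,d=grab_frame('wrist'); save('w1',p); np.savez('w1',p=p,d=d,pos=s['tool_pos'],rot=s['tool_rot']); print(s['time'],s['tool_pos'],s['contact_force'])
```

```text
1.35 [0.59840204 0.24022797 0.28009449] [-1.11278156 -0.70290504  0.18807824]
```

View pics/w1.png

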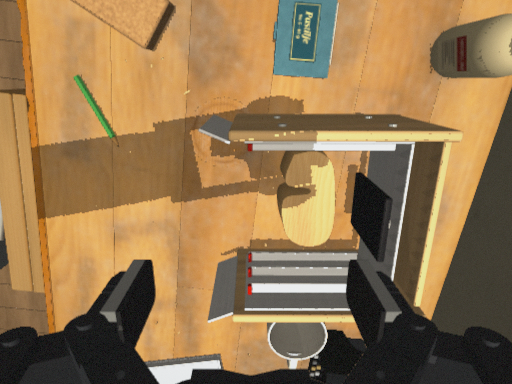

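The wrist view shows the rack from above. The left wall's top edge runs from (232,138) to (460,136) and the right wall's from (235,318) to (415,318). The red lips are at column 249, the bumper's free face at about column 355, and the block sits under the rails. The mug and the tin are outside the rack.

Run:
```python
from h import *
z=np.load('w1.npz'); p=z['p'];d=z['d']; st=dict(tool_pos=z['pos'],tool_rot=z['rot'])
C=cloud('wrist',d,st)
cam=cloud('wrist',np.full_like(d,1e-9),st)[0,0]
def ray(u,v,h):
    D=cloud('wrist',np.ones_like(d),st); a=D[int(v),int(u)]; 
    p_=camera_params('wrist')
    return (cam+(a-cam)*(h-cam[2])/(a[2]-cam[2])).round(4)
hsv=cv2.cvtColor(p,cv2.COLOR_RGB2HSV)
# columns: wood yellow edges along the walls
for u in (260,300,340,380,400):
    for a,b in ((125,150),(305,330)):
        if b==330 and u>330: continue
        col=C[a:b,u,2]; ok=np.where((col>0.143)&(col<.16))[0]
        if len(ok): print(u,a+ok[0],a+ok[-1],C[a+ok[0],u].round(4),C[a+ok[-1],u].round(4),ray(u,a+ok[0],.15),ray(u,a+ok[-1],.15))
m=(C[...,2]>.143)&(C[...,2]<.158); m[:100]=0; m[325:]=0; m[:,:225]=0
save('mask',np.repeat((m*255).astype(np.uint8)[...,None],3,2))
P=C[m]; print(len(P),P.mean(0))
# rotate to candidate yaw and find wall extents by histogram
for yaw in np.arange(2,9,.5):
    a=np.radians(yaw); y=-np.sin(a)*P[:,0]+np.cos(a)*P[:,1]
    h,e=np.histogram(y,bins=np.arange(y.min(),y.max(),.001)); print(yaw,(h.astype(float)**2).sum())
red=(hsv[...,1]>170)&((hsv[...,0]<6)|(hsv[...,0]>174))&(hsv[...,2]>90); red[:130]=0;red[300:]=0;red[:,:235]=0;red[:,265:]=0
n,l,s,c=cv2.connectedComponentsWithStats(red.astype(np.uint8))
for i in range(1,n):
    if s[i,4]>8: print('red',s[i],c[i],np.median(C[l==i],0))
for v in (200,215,230): print('bumper',[C[v,u].round(4) for u in (358,365,375)])
for v in (170,200,215,235): print('block',C[v,305].round(4))
```

```text
260 129 140 [0.6017 0.2804 0.1452] [0.6027 0.2713 0.1483] [0.6015 0.2811 0.15  ] [0.6026 0.2716 0.15  ]
260 311 321 [0.6254 0.0886 0.1442] [0.6264 0.0793 0.1486] [0.6246 0.0931 0.15  ] [0.6262 0.0805 0.15  ]
300 129 140 [0.637  0.2841 0.143 ] [0.6377 0.2753 0.1483] [0.6359 0.285  0.15  ] [0.6375 0.2756 0.15  ]
300 311 321 [0.6681 0.0927 0.1431] [0.6685 0.0849 0.1495] [0.6663 0.0979 0.15  ] [0.6683 0.0853 0.15  ]
340 129 140 [0.6721 0.2882 0.1438] [0.6724 0.2795 0.1496] [0.6704 0.2889 0.15  ] [0.6723 0.2795 0.15  ]
380 129 140 [0.7074 0.2922 0.1432] [0.7072 0.2834 0.1495] [0.7048 0.2929 0.15  ] [0.707  0.2835 0.15  ]
400 130 140 [0.7235 0.2937 0.1471] [0.7251 0.2853 0.1485] [0.7222 0.294  0.15  ] [0.7244 0.2855 0.15  ]
4117 [0.67008666 0.22038382 0.14838742]
2.0 507561.0
2.5 549133.0
3.0 598695.0
3.5 649632.0
4.0 703448.0
4.5 759337.0
5.0 819380.0
5.5 888287.0
6.0 953362.0
6.5 986239.0
7.0 917560.0
7.5 847618.0
8.0 784533.0
8.5 726375.0
red [248 144   4   7  28] [249.5 147. ] [0.59480625 0.25807465 0.1180871 ]
red [248 254   3   8  17] [249.41176471 257.41176471] [0.61279371 0.09678365 0.04644834]
red [248 268   3   9  26] [249.03846154 272.15384615] [0.61240409 0.09659208 0.08217867]
red [248 285   4  10  31] [249.16129032 289.74193548] [0.61267427 0.09649595 0.11867723]
bumper [array([0.7333, 0.1976, 0.0614]), array([0.733 , 0.2057, 0.0834]), array([0.7322, 0.2159, 0.1114])]
bumper [array([0.7354, 0.1805, 0.067 ]), array([0.7349, 0.1895, 0.0886]), array([0.7332, 0.2017, 0.1183])]
bumper [array([0.7375, 0.1633, 0.0725]), array([0.7361, 0.1742, 0.0959]), array([0.735 , 0.1869, 0.123 ])]
block [0.6648 0.2258 0.0552]
block [0.671  0.1883 0.0554]
block [0.6745 0.1682 0.0544]
block [0.6793 0.1405 0.0533]
```

Depth agrees well with the given sizes. In the world frame the rack yaw is 6.4°. Taking u along the rack's +x and v across it, the mid-line is at v≈0.110, the lip at u≈0.620 and the bumper face at u≈0.751. That is 131 mm from lip to bumper, as it should be. Next I'll look at the tray.

Run:
```python
from h import *
plan([0.52,-0.16,0.22],14)
```

```text
shift [-15.57   -4.94    2.413] turn [-0.009 -0.002 -0.925] t 1.4
```

Emit:
jog_arm:
  targets:
    - [[-2.2,-0.7,0.1],[0,0,-0.1],100]
    - [[-4.4,-1.4,0.3],[0,0,-0.2],100]
    - [[-6.6,-2.1,0.6],[0,0,-0.4],100]
    - [[-8.8,-2.8,1.0],[0,0,-0.5],100]
    - [[-11,-3.5,1.4],[0,0,-0.7],100]
    - [[-13.2,-4.2,1.9],[0,0,-0.8],100]
    - [[-15.4,-4.9,2.4],[0,0,-0.9],100]
    - [[-15.6,-4.9,2.4],[0,0,-0.9],100]

```text
time: 2.4
tool_pos: [0.5199, -0.1621, 0.2193]
tool_rot: [-0.001, 0.618, 0.786, -0.0]
contact_force: [0.4, 0.1, 0.6]
gripper_width: 1.0
grasp_force: 0.0
```

Emit:
jog_arm:
  targets:
    - [[0,0,0],[0,0,0],100]
    - [[0,0,0],[0,0,0],100]

```text
time: 2.65
tool_pos: [0.5221, -0.1594, 0.2215]
tool_rot: [0.0, 0.616, 0.787, 0.0]
contact_force: [-0.3, 0.1, -0.2]
gripper_width: 1.002
grasp_force: 0.0
```

```bash
cat > t.py <<'E'
from h import *
import sys
s=state(); p,d=grab_frame('wrist'); n=sys.argv[1]; save(n,p); np.savez(n,p=p,d=d,pos=s['tool_pos'],rot=s['tool_rot']); print(s['time'],s['tool_pos'])
E
python3 t.py w2
python3 - <<'E'
from h import *
z=np.load('w2.npz'); p=z['p'];d=z['d']; st=dict(tool_pos=z['pos'],tool_rot=z['rot'])
C=cloud('wrist',d,st)
near=np.hypot(C[...,0]-.545,C[...,1]+.21)<.13
h=near&(C[...,2]>.035)&(C[...,2]<.07)
P=C[h&(C[...,2]>.052)]; print('handle',cv2.minAreaRect(P[:,:2].astype(np.float32)),P.mean(0),np.percentile(C[h][:,2],[1,50,99]),len(P))
m=near&(C[...,2]>.0025)&(C[...,2]<.02)
P=C[m]; print('tray',cv2.minAreaRect(P[:,:2].astype(np.float32)),np.percentile(P[:,2],[5,50,95]))
m=near&(C[...,2]>.011)&(C[...,2]<.02)
P=C[m]; print('rims',cv2.minAreaRect(P[:,:2].astype(np.float32)))
E
```

```text
2.65 [ 0.52206769 -0.15944055  0.2214665 ]
handle ((0.49811193346977234, -0.223323792219162), (0.01011514663696289, 0.06880389899015427), 14.277194023132324) [ 0.49798775 -0.22168457  0.05665291] [0.03630669 0.05658568 0.05870757] 585
tray ((0.5729082822799683, -0.21947577595710754), (0.1810801774263382, 0.20213422179222107), 14.345511436462402) [0.00267152 0.00372235 0.01342093]
rims ((0.5448552370071411, -0.2123161107301712), (0.13027140498161316, 0.17061512172222137), 14.345512390136719)
```

View pics/w2.png

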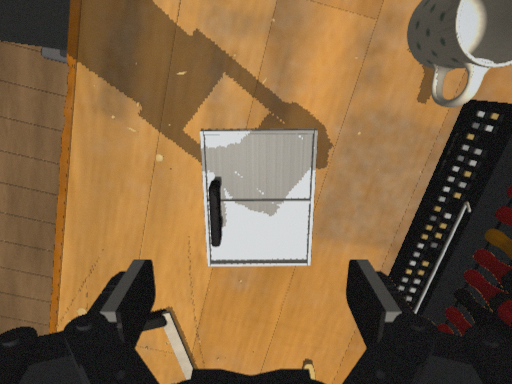

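The wrist view shows the tray with its black handle plate at (215,212). Its rims measure 130 x 171 mm, centred at (0.545, -0.212) with a yaw of 14.35°, and the handle position is consistent with that. I'll grasp it now.

Run:
```python
from h import *
plan([0.4983,-0.2237,0.12],14.35)
plan([0.4983,-0.2237,0.025],14.35)
```

```text
shift [-2.261 -1.543  4.059] turn [ 0.006  0.002 -0.058] t 2.7
shift [-2.26  -1.546  7.859] turn [ 0.006  0.002 -0.058] t 2.7
```

Emit:
jog_arm:
  targets:
    - [[-1.2,-0.8,1.5],[0,0,0],100]
    - [[-2.26,-1.54,3],[0,0,-0.06],100]
    - [[-2.26,-1.54,4],[0,0,-0.06],100]
    - [[-2.26,-1.54,5],[0,0,-0.06],100]
    - [[-2.26,-1.54,6],[0,0,-0.06],100]
    - [[-2.26,-1.54,7],[0,0,-0.06],100]
    - [[-2.26,-1.54,7.6],[0,0,-0.06],100]
    - [[-2.26,-1.54,7.8],[0,0,-0.06],100]

```text
time: 3.7
tool_pos: [0.4974, -0.2244, 0.0252]
tool_rot: [-0.001, 0.614, 0.789, -0.0]
contact_force: [0.1, -0.1, -0.3]
gripper_width: 0.996
grasp_force: 0.0
```

Run:
```python
from h import *
print(state()['tool_pos'],state()['contact_force']);plan([0.4983,-0.2237,0.025],14.35)
```

```text
[ 0.49743371 -0.22440522  0.02520968] [ 0.07163632 -0.0858907  -0.30495545]
shift [0.019 0.041 0.008] turn [-0.005 -0.006 -0.01 ] t 3.7
```

Emit:
jog_arm:
  targets:
    - [[0,0,0],[0,0,0],60]
    - [[0,0,0],[0,0,0],30]
    - [[0,0,0],[0,0,0],5]
    - [[0,0,0],[0,0,0],5]
    - [[0,0,0],[0,0,0],5]
    - [[0,0,0],[0,0,0],5]

```text
time: 4.45
tool_pos: [0.4982, -0.2255, 0.0266]
tool_rot: [0.001, 0.614, 0.789, 0.0]
contact_force: [1.7, 0.3, 2.4]
gripper_width: 0.093
grasp_force: 61.3
```

Emit:
jog_arm:
  targets:
    - [[0,0,-0.3],[0,0,0],5]
    - [[0,0,-1],[0,0,0],5]
    - [[0,0,-2],[0,0,0],5]
    - [[0,0,-3.5],[0,0,0],5]
    - [[0,0,-5],[0,0,0],5]
    - [[0,0,-6.2],[0,0,0],5]
    - [[0,0,-6.8],[0,0,0],5]
    - [[0,0,-7],[0,0,0],5]

```text
time: 5.45
tool_pos: [0.4975, -0.2254, 0.2018]
tool_rot: [0.0, 0.614, 0.789, -0.0]
contact_force: [0.1, 0.4, -2.8]
gripper_width: 0.089
grasp_force: 60.6
```

```bash
cat >> h.py <<'E'
Y=np.radians(6.42); U=np.array([np.cos(Y),np.sin(Y),0]); V=np.array([-np.sin(Y),np.cos(Y),0])
def W(u,v,z): return u*U+v*V+np.array([0,0,z])
def uv():
    s=state(); q=s['tool_rot']; M=R.from_quat([q[1],q[2],q[3],q[0]]).as_matrix(); f=s['contact_force']
    print('uvz',[round(float(a),4) for a in (s['tool_pos']@U,s['tool_pos']@V,s['tool_pos'][2])],'yaw',np.degrees(np.arctan2(M[1,1],M[0,1])).round(2),'F uvz',[round(float(a),1) for a in (f@U,f@V,f[2])],'T',s['ft_torque'].round(2),'w',s['gripper_width'],'t',s['time'])
E
python3 - <<'E'
from h import *
uv(); plan(W(.432,.1098,.2),6.42)
E
```

```text
uvz [0.4692, -0.2796, 0.2018] yaw 14.2 F uvz [0.1, 0.4, -2.8] T [-0.04  0.14  0.02] w 0.08920285589983004 t 5.45
shift [15.633  0.634  0.059] turn [0.004 0.005 0.973] t 5.45
```

Emit:
jog_arm:
  targets:
    - [[1.2,0.1,0],[0,0,0.1],5]
    - [[3.4,0.2,0],[0,0,0.2],5]
    - [[5.8,0.3,0],[0,0,0.4],5]
    - [[8.2,0.4,0],[0,0,0.6],5]
    - [[10.6,0.5,0],[0,0,0.7],5]
    - [[13,0.6,0],[0,0,0.8],5]
    - [[15,0.63,0],[0,0,0.97],5]
    - [[15.63,0.63,0],[0,0,0.97],5]

```text
time: 6.45
tool_pos: [0.415, 0.1594, 0.1992]
tool_rot: [-0.001, 0.665, 0.747, -0.001]
contact_force: [0.7, -0.7, -3.0]
gripper_width: 0.09
grasp_force: 60.6
```

Emit:
jog_arm:
  targets:
    - [[0,0,0],[0,0,0],5]
    - [[0,0,0],[0,0,0],5]

```text
time: 6.7
tool_pos: [0.417, 0.1563, 0.2003]
tool_rot: [-0.0, 0.667, 0.745, -0.001]
contact_force: [0.6, -0.2, -2.8]
gripper_width: 0.092
grasp_force: 60.6
```

```bash
python3 t.py w3
python3 - <<'E'
from h import *
uv()
z=np.load('w3.npz'); p=z['p'];d=z['d']; st=dict(tool_pos=z['pos'],tool_rot=z['rot'])
C=cloud('wrist',d,st); u=C@U; v=C@V; h=C[...,2]
t=z['pos']
print('tool uv',t@U,t@V)
near=(abs(u-t@U-.048)<.1)&(abs(v-t@V)<.12)
m=near&(h>.165)&(h<.2)
n,l,s,c=cv2.connectedComponentsWithStats(m.astype(np.uint8)); k=1+s[1:,4].argmax(); m=l==k
Q=np.stack([u[m],v[m]],1).astype(np.float32); print('tray uv',cv2.minAreaRect(Q),s[k])
# height plane of the tray
A=np.c_[u[m]-t@U,v[m]-t@V,np.ones(m.sum())]; 
w=np.ones(m.sum(),bool)
for _ in range(5):
    x=np.linalg.lstsq(A[w],h[m][w],rcond=None)[0]; r=h[m]-A@x; w=abs(r)<.002
print('plane slope deg u,v',np.degrees(x[:2]),'floor z',x[2],w.mean(),np.percentile(h[m],[2,50,98]))
E
```

```text
6.7 [0.41698817 0.15629227 0.20033416]
uvz [0.432, 0.1086, 0.2005] yaw 6.33 F uvz [0.4, -0.4, -3.0] T [-0.03  0.1  -0.05] w 0.09317672011977086 t 6.75
tool uv 0.4318491666215035 0.10868628397052935
tray uv ((0.47911536693573, 0.10985874384641647), (0.16881272196769714, 0.13061168789863586), 89.85404205322266) [  216    71   259   272 49725]
plane slope deg u,v [-0.58031019 -0.07237576] floor z 0.17716920666883054 0.8132528908999497 [0.17519751 0.1767947  0.18724098]
```

View pics/w3.png

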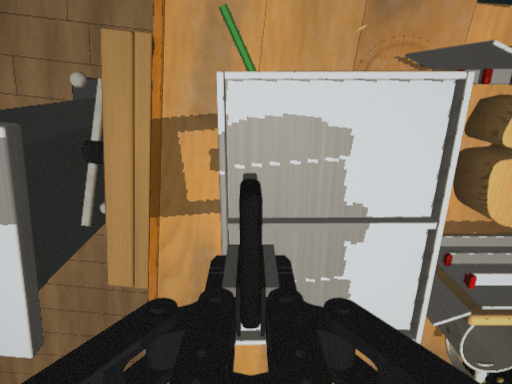

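The wrist view shows the tray held square. Its rims run from (220,73) to (470,73) at the far side, the handle is at (250,200), and the rack's red lips are at (487,75) and (448,259)/(470,281). I'll check the slope bias and the lips' lateral position in this same frame.

Run:
```python
from h import *
z=np.load('w3.npz'); p=z['p'];d=z['d']; st=dict(tool_pos=z['pos'],tool_rot=z['rot'])
C=cloud('wrist',d,st); u=C@U; v=C@V; h=C[...,2]
m=(abs(h)<.006)&(d>0); A=np.c_[u[m],v[m],np.ones(m.sum())]; x=np.linalg.lstsq(A,h[m],rcond=None)[0]; print('bench slope',np.degrees(x[:2]),'mean z',h[m].mean())
hsv=cv2.cvtColor(p,cv2.COLOR_RGB2HSV)
red=(hsv[...,1]>170)&((hsv[...,0]<6)|(hsv[...,0]>174))&(hsv[...,2]>90)
n,l,s,c=cv2.connectedComponentsWithStats(red.astype(np.uint8))
for i in range(1,n):
    if s[i,4]>8:
        k=l==i; print('red',c[i].round(),s[i,4],np.median(u[k]).round(4),[v[k].min().round(4),v[k].max().round(4)],np.median(h[k]).round(4))
plan(W(.432,.1097,.1125),6.5)
```

```text
bench slope [ 0.20520378 -0.07561767] mean z -0.0011848032446321113
red [488.  76.] 78 0.6192 [np.float64(0.1866), np.float64(0.1971)] 0.0821
red [448. 260.] 49 0.6193 [np.float64(0.0207), np.float64(0.0325)] 0.0821
red [472. 282.] 59 0.6191 [np.float64(0.0209), np.float64(0.0315)] 0.1182
shift [0.047 0.004 3.519] turn [-0.006  0.004 -0.021] t 6.75
```

Emit:
jog_arm:
  targets:
    - [[0,0,0.8],[-0.05,0,-0.02],5]
    - [[0,0,1.8],[-0.09,0,-0.02],5]
    - [[0,0,2.8],[-0.09,0,-0.02],5]
    - [[0,0,3.4],[-0.09,0,-0.02],5]
    - [[0,0,3.5],[-0.09,0,-0.02],5]
    - [[0,0,3.5],[-0.09,0,-0.02],5]
    - [[0,0,3.5],[-0.09,0,-0.02],5]

```text
time: 7.62
tool_pos: [0.4178, 0.1575, 0.1147]
tool_rot: [0.005, 0.665, 0.747, 0.006]
contact_force: [-0.3, -0.8, -2.6]
gripper_width: 0.092
grasp_force: 60.6
```

Run:
```python
from h import *
for i in range(1): uv()
plan(W(.5,.1097,.1125),6.5)
```

```text
uvz [0.4328, 0.1098, 0.1147] yaw 6.6 F uvz [-0.4, -0.7, -2.6] T [-0.04  0.15 -0.01] w 0.09223593966333066 t 7.625
shift [-0.013  2.687  0.128] turn [ 0.106 -0.001  0.012] t 7.625
```

Emit:
jog_arm:
  targets:
    - [[0,0.4,0],[0,0,0],5]
    - [[0,0.9,0.01],[0,0,0],5]
    - [[0,1.3,0.02],[0,0,0],5]
    - [[0,1.7,0.02],[0,0,0],5]
    - [[0,2.0,0.03],[0,0,0],5]
    - [[0,2.3,0.03],[0,0,0],5]
    - [[0,2.4,0.03],[0,0,0],5]
    - [[0,2.4,0.03],[0,0,0],5]

```text
time: 8.62
tool_pos: [0.4765, 0.1643, 0.1134]
tool_rot: [0.004, 0.665, 0.747, 0.005]
contact_force: [-0.3, -0.3, -3.8]
gripper_width: 0.092
grasp_force: 60.6
```

```bash
python3 t.py w4
python3 - <<'E'
from h import *
uv()
z=np.load('w4.npz'); p=z['p'];d=z['d']; st=dict(tool_pos=z['pos'],tool_rot=z['rot'])
C=cloud('wrist',d,st); u=C@U; v=C@V; h=C[...,2]; t=z['pos']
m=(abs(u-t@U-.048)<.075)&(abs(v-t@V)<.09)&(h>.075)&(h<.106)
n,l,s,c=cv2.connectedComponentsWithStats(m.astype(np.uint8)); k=1+s[1:,4].argmax(); m=l==k
Q=np.stack([u[m],v[m]],1).astype(np.float32); print('tray uv',cv2.minAreaRect(Q))
A=np.c_[u[m]-t@U-.048,v[m]-t@V,np.ones(m.sum())]; w=np.ones(m.sum(),bool)
for _ in range(6):
    x=np.linalg.lstsq(A[w],h[m][w],rcond=None)[0]; r=h[m]-A@x; w=abs(r)<.0015
print('slope',np.degrees(x[:2]),'underside z at centre',x[2]-.004,w.mean())
hsv=cv2.cvtColor(p,cv2.COLOR_RGB2HSV)
red=(hsv[...,1]>170)&((hsv[...,0]<6)|(hsv[...,0]>174))&(hsv[...,2]>90)
n,l,s,c=cv2.connectedComponentsWithStats(red.astype(np.uint8))
for i in range(1,n):
    if s[i,4]>8:
        k=l==i; print('red',c[i].round(),s[i,4],np.median(u[k]).round(4),[v[k].min().round(4),v[k].max().round(4)],[h[k].min().round(4),h[k].max().round(4)])
E
```

```text
8.625 [0.4764766  0.16431848 0.11335447]
uvz [0.4917, 0.11, 0.1133] yaw 6.6 F uvz [0.8, -0.1, -3.5] T [0.02 0.13 0.03] w 0.08977196156819896 t 8.675
tray uv ((0.544248640537262, 0.10790244489908218), (0.13988034427165985, 0.17652878165245056), 0.38242772221565247)
slope [ 0.25908783 -0.01720123] underside z at centre 0.0863934492141351 0.7973282442748092
red [481.  79.] 159 0.6194 [np.float64(0.1867), np.float64(0.1973)] [np.float64(0.0799), np.float64(0.2783)]
red [429. 324.] 79 0.6193 [np.float64(0.0207), np.float64(0.0328)] [np.float64(0.081), np.float64(0.0833)]
red [460. 363.] 88 0.6194 [np.float64(0.0229), np.float64(0.1217)] [np.float64(0.1167), np.float64(0.2114)]
```

View pics/w4.png

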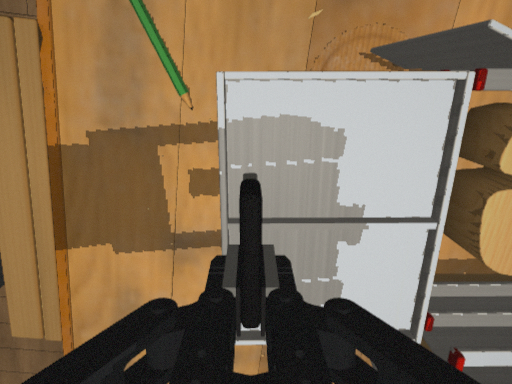

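The wrist view shows the tray flat, its front edge at column 470 just short of the lips at (481,79) and (429,324), with the sides lined up. The underside is at 86.4 mm, which clears the 83 mm lip tops and stays under the high rails. I'll slide it in.

Emit:
jog_arm:
  targets:
    - [[0,0.3,0],[0,0,0],5]
    - [[0,0.7,0.01],[0,0,0],5]
    - [[0,1.1,0.01],[0,0,0],5]
    - [[0,1.5,0.02],[0,0,0],5]
    - [[0,1.9,0.02],[0,0,0],5]
    - [[0,2.3,0.03],[0,0,0],5]
    - [[0,2.6,0.03],[0,0,0],5]
    - [[0,2.8,0.03],[0,0,0],5]

```text
time: 9.68
tool_pos: [0.5465, 0.1724, 0.1135]
tool_rot: [0.004, 0.665, 0.747, 0.005]
contact_force: [-0.7, 0.4, -3.4]
gripper_width: 0.094
grasp_force: 60.6
```

Emit:
jog_arm:
  targets:
    - [[0,0.4,0],[0,0,0],5]
    - [[0,0.8,0.01],[0,0,0],5]
    - [[0,1.2,0.01],[0,0,0],5]
    - [[0,1.6,0.02],[0,0,0],5]
    - [[0,2.0,0.02],[0,0,0],5]
    - [[0,2.3,0.03],[0,0,0],5]
    - [[0,2.4,0.03],[0,0,0],5]
    - [[0,2.4,0.03],[0,0,0],5]

```text
time: 10.68
tool_pos: [0.6056, 0.1792, 0.1135]
tool_rot: [0.004, 0.665, 0.747, 0.005]
contact_force: [0.1, 0.7, -3.4]
gripper_width: 0.092
grasp_force: 60.6
```

Run:
```python
from h import *
uv(); grab_frame('side'); uv()
```

```text
uvz [0.6219, 0.1104, 0.1135] yaw 6.6 F uvz [0.2, 0.6, -3.4] T [-0.04  0.12  0.01] w 0.09174163256764044 t 10.675
uvz [0.6217, 0.1105, 0.1134] yaw 6.61 F uvz [0.1, -0.7, -3.0] T [-0.05  0.09 -0.04] w 0.09453455173897203 t 10.725
```

Emit:
jog_arm:
  targets:
    - [[0.01,0.2,0],[0,0,0],5]
    - [[0.02,0.35,0],[0,0,0],5]
    - [[0.02,0.45,0],[0,0,0],5]
    - [[0.02,0.52,0],[0,0,0],5]
    - [[0.02,0.52,0],[0,0,0],5]
    - [[0.02,0.52,0],[0,0,0],5]

```text
time: 11.48
tool_pos: [0.6184, 0.1812, 0.1136]
tool_rot: [0.004, 0.665, 0.747, 0.005]
contact_force: [-0.6, 0.2, -3.6]
gripper_width: 0.101
grasp_force: 60.6
```

Emit:
jog_arm:
  targets:
    - [[0,0.04,0],[0,0,0],5]
    - [[0,0.08,0],[0,0,0],5]
    - [[0,0.08,0],[0,0,0],5]

```text
time: 11.85
tool_pos: [0.6206, 0.1815, 0.1138]
tool_rot: [0.004, 0.665, 0.747, 0.005]
contact_force: [0.1, 0.2, -2.6]
gripper_width: 0.092
grasp_force: 60.6
```

Run:
```python
from h import *
uv(); grab_frame('side'); uv()
```

```text
uvz [0.637, 0.111, 0.1138] yaw 6.6 F uvz [0.2, 0.2, -2.6] T [ 0.    0.13 -0.02] w 0.09163415566210653 t 11.85
uvz [0.6369, 0.1109, 0.1137] yaw 6.6 F uvz [0.0, 0.3, -4.2] T [-0.01  0.15  0.01] w 0.09212740124507268 t 11.9
```

Emit:
jog_arm:
  targets:
    - [[-0.04,0.02,0.02],[0,0,0],5]
    - [[-0.04,0.04,0.02],[0,0,0],5]
    - [[-0.04,0.04,0.02],[0,0,0],5]

```text
time: 12.28
tool_pos: [0.6216, 0.1806, 0.1132]
tool_rot: [0.004, 0.665, 0.747, 0.005]
contact_force: [-0.9, -0.2, -2.3]
gripper_width: 0.095
grasp_force: 60.6
```

Emit:
jog_arm:
  targets:
    - [[0,0.02,0],[0,0,0],5]
    - [[0,0.04,0],[0,0,0],5]
    - [[0,0.04,0],[0,0,0],5]

```text
time: 12.65
tool_pos: [0.6225, 0.1807, 0.1132]
tool_rot: [0.004, 0.665, 0.747, 0.005]
contact_force: [-0.2, 0.2, -3.3]
gripper_width: 0.093
grasp_force: 60.6
```

Run:
```python
from h import *
uv(); grab_frame('side'); uv()
```

```text
uvz [0.6388, 0.11, 0.1132] yaw 6.6 F uvz [-0.2, 0.2, -3.3] T [-0.08  0.24  0.02] w 0.09342469643062065 t 12.65
uvz [0.6388, 0.1099, 0.1132] yaw 6.6 F uvz [-0.8, 0.2, -3.2] T [-0.03  0.25  0.01] w 0.08983987375246084 t 12.7
```

Emit:
jog_arm:
  targets:
    - [[0,0.02,0],[0,0,0],5]
    - [[0,0.04,0],[0,0,0],5]
    - [[0,0.04,0],[0,0,0],5]

```text
time: 13.08
tool_pos: [0.6232, 0.1809, 0.1131]
tool_rot: [0.004, 0.665, 0.747, 0.004]
contact_force: [-2.8, -0.2, -2.4]
gripper_width: 0.093
grasp_force: 60.7
```

Emit:
jog_arm:
  targets:
    - [[0,0.02,0],[0,0,0],5]
    - [[0,0.02,0],[0,0,0],5]
    - [[0,0.02,0],[0,0,0],5]

```text
time: 13.45
tool_pos: [0.6237, 0.1809, 0.1131]
tool_rot: [0.004, 0.665, 0.747, 0.004]
contact_force: [-3.9, -0.3, -1.9]
gripper_width: 0.096
grasp_force: 60.8
```

Run:
```python
from h import *
uv(); grab_frame('side'); uv()
```

```text
uvz [0.64, 0.11, 0.1131] yaw 6.6 F uvz [-3.9, 0.1, -1.9] T [ 0.02  1.   -0.07] w 0.09576453534321146 t 13.45
uvz [0.64, 0.1101, 0.1131] yaw 6.6 F uvz [-5.0, 1.1, -1.5] T [-0.04  0.96 -0.07] w 0.09321838416243922 t 13.5
```

Emit:
jog_arm:
  targets:
    - [[0,0.02,0],[0,0,0],5]
    - [[0,0.04,0],[0,0,0],5]
    - [[0,0.05,0],[0,0,0],5]
    - [[0,0.05,0],[0,0,0],5]

```text
time: 14.0
tool_pos: [0.6242, 0.181, 0.113]
tool_rot: [0.003, 0.665, 0.747, 0.004]
contact_force: [-8.2, -0.8, -0.3]
gripper_width: 0.094
grasp_force: 61.0
```

Run:
```python
from h import *
uv(); grab_frame('side'); uv()
```

```text
uvz [0.6406, 0.1101, 0.113] yaw 6.61 F uvz [-8.2, 0.1, -0.3] T [-0.11  1.47 -0.03] w 0.09370376176858271 t 14.0
uvz [0.6406, 0.11, 0.1131] yaw 6.61 F uvz [-8.5, 1.0, -0.1] T [-0.07  1.41 -0.05] w 0.09321886342193526 t 14.05
```

Emit:
jog_arm:
  targets:
    - [[0,0.03,0],[0,0,0],5]
    - [[0,0.055,0],[0,0,0],5]
    - [[0,0.055,0],[0,0,0],5]

```text
time: 14.42
tool_pos: [0.6248, 0.1811, 0.1129]
tool_rot: [0.003, 0.665, 0.747, 0.003]
contact_force: [-10.5, -0.6, 1.1]
gripper_width: 0.091
grasp_force: 61.2
```

Emit:
jog_arm:
  targets:
    - [[0,0,0.03],[0,0,0],5]
    - [[0,0,0.07],[0,0,0],5]
    - [[0,0,0.11],[0,0,0],5]
    - [[0,0,0.11],[0,0,0],5]

```text
time: 14.92
tool_pos: [0.6247, 0.181, 0.1099]
tool_rot: [0.003, 0.665, 0.747, 0.003]
contact_force: [-10.1, -0.8, 0.7]
gripper_width: 0.089
grasp_force: 61.0
```

Run:
```python
from h import *
uv(); grab_frame('side'); uv()
```

```text
uvz [0.641, 0.11, 0.1099] yaw 6.61 F uvz [-10.2, 0.3, 0.7] T [-0.12  1.81 -0.07] w 0.08855005230746311 t 14.925
uvz [0.6411, 0.11, 0.1099] yaw 6.61 F uvz [-9.5, 0.2, 0.6] T [-0.18  1.82 -0.03] w 0.09105533157708329 t 14.975
```

Emit:
jog_arm:
  targets:
    - [[0,0.03,0],[0,0,0],5]
    - [[0,0.04,0],[0,0,0],5]
    - [[0,0.04,0],[0,0,0],5]

```text
time: 15.35
tool_pos: [0.6252, 0.181, 0.1099]
tool_rot: [0.002, 0.665, 0.747, 0.002]
contact_force: [-11.7, -1.2, 2.3]
gripper_width: 0.096
grasp_force: 61.2
```

Emit:
jog_arm:
  targets:
    - [[0,0,0.03],[0,0,0],5]
    - [[0,0,0.06],[0,0,0],5]
    - [[0,0,0.09],[0,0,0],5]
    - [[0,0,0.09],[0,0,0],5]

```text
time: 15.85
tool_pos: [0.6251, 0.181, 0.1076]
tool_rot: [0.002, 0.665, 0.747, 0.002]
contact_force: [-11.6, -1.0, 0.3]
gripper_width: 0.089
grasp_force: 61.2
```

Run:
```python
from h import *
uv(); grab_frame('side'); uv()
```

```text
uvz [0.6415, 0.11, 0.1076] yaw 6.61 F uvz [-11.6, 0.3, 0.3] T [-0.22  2.13 -0.05] w 0.08889030445015077 t 15.85
uvz [0.6415, 0.11, 0.1076] yaw 6.61 F uvz [-12.5, 0.6, 1.6] T [-0.24  2.09 -0.07] w 0.09211881590437056 t 15.9
```

Emit:
jog_arm:
  targets:
    - [[0,0,0.03],[0,0,0],5]
    - [[0,0,0.06],[0,0,0],5]
    - [[0,0,0.08],[0,0,0],5]
    - [[0,0,0.08],[0,0,0],5]

```text
time: 16.4
tool_pos: [0.6252, 0.181, 0.1056]
tool_rot: [0.002, 0.665, 0.747, 0.002]
contact_force: [-12.1, -2.1, 1.5]
gripper_width: 0.087
grasp_force: 61.2
```

```bash
python3 t.py w5
python3 - <<'E'
from h import *
uv()
z=np.load('w5.npz'); p=z['p'];d=z['d']; st=dict(tool_pos=z['pos'],tool_rot=z['rot'])
C=cloud('wrist',d,st); u=C@U; v=C@V; h=C[...,2]; t=z['pos']
m=(abs(u-t@U-.048)<.055)&(abs(v-t@V)<.07)&(h>.07)&(h<.092)
A=np.c_[u[m]-t@U-.048,v[m]-t@V,np.ones(m.sum())]; w=np.ones(m.sum(),bool)
for _ in range(6):
    x=np.linalg.lstsq(A[w],h[m][w],rcond=None)[0]; r=h[m]-A@x; w=abs(r)<.0015
print('slope',np.degrees(x[:2]),'underside z at centre',x[2]-.004,w.mean())
E
```

```text
16.4 [0.62515632 0.18101442 0.10560876]
uvz [0.6415, 0.11, 0.1056] yaw 6.61 F uvz [-11.2, 0.4, 0.4] T [-0.24  2.12 -0.05] w 0.08689951205859213 t 16.45
slope [-0.04621372 -0.03482365] underside z at centre 0.07837785564343823 0.9336627321804374
```

View pics/w5.png

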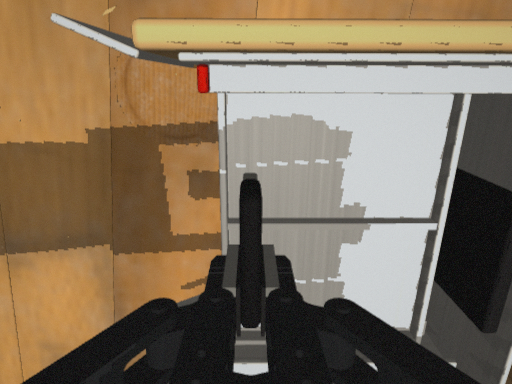

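The wrist view shows the tray under the high rail, with its rear edge at column 220, behind the lip at (203,78), and its front against the bumper at (470,230). The underside is at about 78.4 mm, almost on the rails. I'll keep lowering until I feel them.

Emit:
jog_arm:
  targets:
    - [[0,0,0.02],[0,0,0],5]
    - [[0,0,0.04],[0,0,0],5]
    - [[0,0,0.04],[0,0,0],5]

```text
time: 16.82
tool_pos: [0.6252, 0.181, 0.1047]
tool_rot: [0.002, 0.665, 0.747, 0.002]
contact_force: [-10.9, -0.5, 1.8]
gripper_width: 0.094
grasp_force: 61.2
```

Run:
```python
from h import *
uv(); grab_frame('side'); uv()
```

```text
uvz [0.6415, 0.11, 0.1047] yaw 6.61 F uvz [-10.9, 0.7, 1.8] T [-0.28  2.18 -0.04] w 0.09398063284102634 t 16.825
uvz [0.6415, 0.11, 0.1047] yaw 6.61 F uvz [-11.6, -0.1, 1.6] T [-0.24  2.13 -0.03] w 0.09474999789449529 t 16.875
```

Emit:
jog_arm:
  targets:
    - [[0,0,0.02],[0,0,0],5]
    - [[0,0,0.04],[0,0,0],5]
    - [[0,0,0.04],[0,0,0],5]

```text
time: 17.25
tool_pos: [0.6252, 0.1811, 0.1046]
tool_rot: [0.002, 0.665, 0.747, 0.002]
contact_force: [-13.5, -1.2, 5.3]
gripper_width: 0.091
grasp_force: 61.6
```

Run:
```python
from h import *
uv(); grab_frame('side'); uv()
```

```text
uvz [0.6415, 0.11, 0.1046] yaw 6.62 F uvz [-13.6, 0.4, 5.3] T [-0.35  2.52 -0.02] w 0.0914282531871897 t 17.25
uvz [0.6415, 0.1099, 0.1046] yaw 6.61 F uvz [-13.5, -0.4, 4.9] T [-0.33  2.52 -0.05] w 0.08977095720281665 t 17.3
```

Emit:
jog_arm:
  targets:
    - [[0,0,0.03],[0,0,0],5]
    - [[0,-0.03,0.03],[0,0,0],5]
    - [[0,-0.06,0.03],[0,0,0],5]
    - [[0,-0.06,0.03],[0,0,0],5]

```text
time: 17.8
tool_pos: [0.6252, 0.181, 0.1046]
tool_rot: [0.003, 0.665, 0.747, 0.004]
contact_force: [-10.3, -1.1, 4.2]
gripper_width: 0.092
grasp_force: 61.6
```

```bash
cat > g.py <<'E'
from h import *
s=state(); p,d=grab_frame('wrist'); uv()
C=cloud('wrist',d,s); u=C@U; v=C@V; h=C[...,2]; t=s['tool_pos']; c0=W(.6875,.11,0)
m=(abs(u-.6875)<.052)&(abs(v-.11)<.07)&(h>.07)&(h<.092)
A=np.c_[u[m]-.6875,v[m]-.11,np.ones(m.sum())]; w=np.ones(m.sum(),bool)
for _ in range(6):
    x=np.linalg.lstsq(A[w],h[m][w],rcond=None)[0]; r=h[m]-A@x; w=abs(r)<.0015
print('slope',np.degrees(x[:2]),'underside z at centre',x[2]-.004,w.mean())
E
python3 g.py
```

```text
uvz [0.6416, 0.11, 0.1046] yaw 6.61 F uvz [-11.0, -0.7, 5.4] T [-0.24  1.91 -0.1 ] w 0.09125583443837025 t 17.85
slope [ 0.0356332  -0.03458018] underside z at centre 0.07745033290122362 0.9296007789678675
```

Emit:
jog_arm:
  targets:
    - [[0,-0.03,0],[0,0,0],5]
    - [[0,-0.06,0],[0,0,0],5]
    - [[0,-0.08,0],[0,0,0],5]
    - [[0,-0.08,0],[0,0,0],5]

```text
time: 18.35
tool_pos: [0.6244, 0.1809, 0.1046]
tool_rot: [0.004, 0.665, 0.747, 0.005]
contact_force: [-6.3, -0.6, 2.4]
gripper_width: 0.095
grasp_force: 61.3
```

```bash
python3 g.py
```

```text
uvz [0.6407, 0.1099, 0.1046] yaw 6.6 F uvz [-6.7, -0.8, 3.7] T [-0.11  1.3  -0.04] w 0.08968633637198507 t 18.4
slope [ 0.03476857 -0.03344795] underside z at centre 0.07746690397905241 0.9297831776908909
```

Emit:
jog_arm:
  targets:
    - [[0,-0.03,0],[0,0,0],5]
    - [[0,-0.06,0.02],[0,0,0],5]
    - [[0,-0.06,0.02],[0,0,0],5]

```text
time: 18.77
tool_pos: [0.6242, 0.1809, 0.1046]
tool_rot: [0.005, 0.665, 0.747, 0.006]
contact_force: [-2.4, -0.4, 4.6]
gripper_width: 0.092
grasp_force: 61.5
```

```bash
python3 g.py
```

```text
uvz [0.6405, 0.11, 0.1046] yaw 6.6 F uvz [-2.8, 0.1, 6.0] T [-0.05  0.59  0.01] w 0.09280581545587517 t 18.825
slope [ 0.03020389 -0.03863305] underside z at centre 0.07746158100421677 0.92938968351563
```

Emit:
jog_arm:
  targets:
    - [[0,0,0],[0,0,0],20]
    - [[0,0,0],[0,0,0],30]
    - [[0,0,0],[0,0,0],45]
    - [[0,0,0],[0,0,0],55]
    - [[0,0,0],[0,0,0],60]
    - [[0,0,0],[0,0,0],60]

```text
time: 19.58
tool_pos: [0.6228, 0.1808, 0.103]
tool_rot: [0.004, 0.665, 0.747, 0.005]
contact_force: [-0.5, 0.2, 0.8]
gripper_width: 0.598
grasp_force: 0.0
```

```bash
python3 g.py
```

```text
uvz [0.6392, 0.1099, 0.103] yaw 6.6 F uvz [0.4, 0.2, -1.1] T [-0.03 -0.    0.02] w 0.6037337941482 t 19.625
slope [ 0.02547685 -0.03743184] underside z at centre 0.07743382804391667 0.9297250804370679
```

Released, and the tray stayed flat at rail height. I'll lift straight up and look.

Emit:
jog_arm:
  targets:
    - [[0,0,-0.4],[0,0,0],60]
    - [[0,0,-1.2],[0,0,0],60]
    - [[0,0,-2.2],[0,0,0],60]
    - [[0,0,-3.4],[0,0,0],60]
    - [[0,0,-4.6],[0,0,0],60]
    - [[0,0,-5.8],[0,0,0],60]
    - [[0,0,-6.8],[0,0,0],60]
    - [[0,0,-7],[0,0,0],60]

```text
time: 20.62
tool_pos: [0.6219, 0.1807, 0.2827]
tool_rot: [0.006, 0.665, 0.747, 0.007]
contact_force: [-0.3, -0.4, -0.3]
gripper_width: 0.596
grasp_force: 0.0
```

Emit:
jog_arm:
  targets:
    - [[0.8,-1,0],[0,0,0],60]
    - [[1.6,-2,0],[0,0,0],60]
    - [[2.0,-2.2,0],[0,0,0],60]
    - [[2,-2.2,0],[0,0,0],60]
    - [[2,-2.2,0],[0,0,0],60]

```text
time: 21.25
tool_pos: [0.5609, 0.2234, 0.2771]
tool_rot: [0.004, 0.665, 0.746, 0.005]
contact_force: [-0.1, -0.4, -0.1]
gripper_width: 0.602
grasp_force: 0.0
```

```bash
python3 g.py; python3 t.py w6
python3 - <<'E'
from h import *
z=np.load('w6.npz'); p=z['p'];d=z['d']; st=dict(tool_pos=z['pos'],tool_rot=z['rot'])
C=cloud('wrist',d,st); u=C@U; v=C@V; h=C[...,2]
m=(abs(u-.6395)<.02)&(abs(v-.11)<.05)&(h>.125)&(h<.145)
print('handle uv',cv2.minAreaRect(np.stack([u[m],v[m]],1).astype(np.float32)),np.percentile(h[m],95))
E
```

```text
uvz [0.5823, 0.1592, 0.2771] yaw 6.56 F uvz [0.7, -0.8, 0.1] T [-0.04 -0.   -0.  ] w 0.6021123091793499 t 21.3
slope [ 0.05828237 -0.02890802] underside z at centre 0.0774399541313295 0.9097752332485157
21.3 [0.56088526 0.22331646 0.27706162]
handle uv ((0.6394611597061157, 0.11167560517787933), (0.010166623629629612, 0.0695810616016388), 0.12272036820650101) 0.13629532108730438
```

View pics/w6.png

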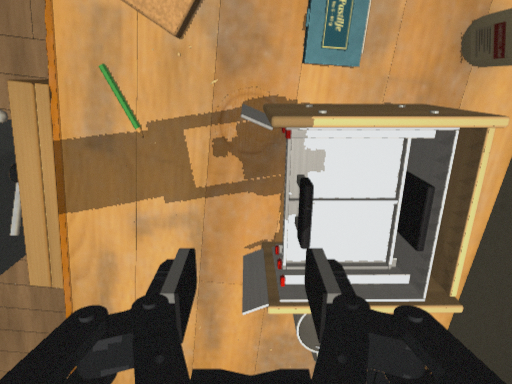

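The final view shows the tray flat on the middle rails, its rear edge at column 287 behind the lips and its front edge against the bumper at (405,200). The handle is at u=0.6395 with its top at 136 mm, both as predicted. I'm handing the job in.

```bash
python3 -c "
from plant import *
print(job_done())"
```

```text
the job is handed in; nothing more can be done
None
```

The tray is flat on the middle rails, handle to the front, held between the bumper and the red lips and let go; the push peaked at about 14 N, it took 21 s, and the job is handed in.

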